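# Seat and lock the lid of an oil filter housing

## Task

The lid of the oil filter housing sits askew, its two ears resting on top of the rim. Without lifting the lid off, turn it on the rim until both ears drop into the notches, and press it fully home. Then squeeze the lock tab of the locking slide and keep it squeezed while you push the slide all the way over the lid, let go so that the tab springs back out and the slide stays locked, and leave the things around the housing standing where they are.

Things in the scene. Friction and masses are not known exactly. Their poses are not given: they have to be found in the camera images.
- pot: Oil filter housing (all sizes in mm): round cast aluminium pot fixed to the bench on a round foot (radius 76). Origin at the centre of its underside, z up. Wall: outer radius 56, inner 44; flat rim top 90 above the bench. On its +x side a slide bed (62 wide, 62 to 154 from the axis, top 96 above the bench) carries the locking slide; two low guides on it reach 105.
- rim (a point): Centre of the housing's mouth in the plane of the rim top (90 above the bench); axes as the housing's.
- notch (a point): One of the two notches, at the rim top, 50 from the housing's axis towards its +y; the other faces it, at -y. Each is 14 wide, 10 deep and cut right through the wall.
- lid: Black plastic lid, 225 to 390 g. Origin at the centre of its flange's underside, z up. Flange radius 47, 6 thick; round spigot under it, radius 42, 12 deep, centres it in the mouth. It starts level, spigot in the mouth, its origin 7 above the rim plane. Home: origin in the rim plane, its y axis along the housing's y, either way round. 22 or more above home counts as lifted off.
- ear (a point): Outer end of one ear, 58 from the lid's centre along its +y; the other ear points along -y. Ears: 10 wide, reaching 7 below the flange's underside. They start on the rim top, 0.55 rad or more from the notches. Over the notches a free lid drops 4 by its weight; a stiff seal then takes a push of 5 to 10 N for the last 3. It does not spring back.
- bar_top (a point): Middle of the top of the lid's grip bar, 38 above the lid's origin. The bar stands on the flange, straight along the lid's y axis (over the ears): 66 long, 14 wide, 32 tall.
- slide_grip (a point): Grip point of the dark steel locking slide, 124 above the bench, between two upright plates (24 long along the housing's x, 8 thick, tops 138 above the bench); axes as the housing's; moves with the slide. Fixed plate: outer face 14 towards -y. Lock tab: outer face 16 towards +y. Width over both 30 free, 23 squeezed. Keep fingertips 108 or more above the bench, over the guides.
- tongue_tip (a point): Tip of the slide's flat tongue (30 wide, 97.5 to 103.5 above the bench), which points at the lid. 64 from the housing's axis when drawn back, 34 when fully over the lid. It clears the lid only when the lid is home.
- bolt (a joint): Position of the locking slide in m: 0 drawn back (starts at 0 to 0.003), 0.030 fully over the lid; it moves along the housing's -x, needs about 3 N and stays where it is left. With the tab free a tooth stops it at about 0.005; past 0.025 the released tab springs out behind the stop and locks the slide.
- tab (a joint): How far the lock tab is squeezed in, in m, towards the fixed plate (the housing's -y): 0 free, 0.007 fully in. Its spring takes 3 N to start and 6.5 N when fully in. Squeezed 0.0055 or more it frees the slide.
- valve0: Engine valve standing on its head (disc 36 across), stem 8 thick, 110 tall; origin at the centre of its underside.
- valve1: Another such valve.
- valve2: Another such valve, on the slide's side of the housing.
- carton: Small cardboard carton 60 x 80 x 50 high, beside the housing; origin at the centre of its underside.
Mind the look-alikes: they are no part of the job. Leave any orange or pink look-alike of the lid alone.

How it is judged:
By the outcome, as a careful person would: the job done as asked, in the order asked, and still so for the second after the job is handed in, with the robot touching nothing.
It also fails if it takes over 46 s, if anything falls off the work surface, if the arm or the gripper's body presses on something with over 40 N, if the wrist force passes 120 N, or if a joint passes its speed limit or range.

## Robot

A 7-joint arm with a two-finger parallel gripper is mounted at the origin on the work surface. World frame = base frame: x ahead of the robot, y to its left, z up, the work surface at z = 0. Lengths are in mm, angles in rad, forces in N, time in s.
With the tool pointing down it reaches from about 350 to 775 mm from the base axis. Payload 3.1 kg.
Tool frame: the origin (TCP) lies on the centre line of the jaws, within the pads' length; the fingertips stand r.tip_reach ahead of it and the grasp point (between the pads) lies 5 mm behind it (r.tip_reach is the distance from the TCP to the fingertips, in mm); z points along the fingers, y is the line along which they close (so a half turn about z gives the same grasp; the last joint's range is limited). The gripper opens to 85 mm and grips with 20 to 120 N. Pads are 22 mm wide; open, the fingers measure 114 mm over their backs; the gripper's body (76 mm by 85 mm) begins 54 mm behind the grasp point. The pads swing forward as they close: fully open they stand 13 mm farther back than shut.
Start: joints at [-1.372, 0.311, 0.014, 1.512, -0.004, 1.319, -0.027], TCP at [131.135, 534.154, 245.304] pointing down, gripper open.
Joint ranges: [-2.7, 2.7], [-0.3, 1.91], [-1.27, 1.3], [0.12, 2.57], [-1.44, 4.58], [0.2, 2.03], [-3.05, 3.05]. Speed limits (rad/s): [2.79, 2.79, 3.14, 3.14, 3.14, 3.14, 3.14].

## Interface

Orientations are given as a 3x3 rotation matrix whose columns are the frame's x, y, z axes.
In Python, from rig import r, cams gives the robot as it stands.
- The arm moves only by the tool carry_out, never from a script. Its argument "motion" is a list of rows, each a list of 7 numbers: the shift along the tool's x, y, z in cm, then the turn, a rotation vector about the tool's x, y, z in rad, then the finger opening in cm, from 0 to 8.54. A call has 1 to 10 rows; each row shifts and turns the commanded pose from where the row before left it, along the tool's axes as they then stand; what a row does not reach is not made up. A row lasts 1/10 s, in which the tool goes at most 50 mm and 8.59 degrees, less where a joint would pass 70% of its speed; a pose out of reach is approached as far as the arm can. A call is refused whole if a number of a shift passes 5 or a number of a turn 0.15, either way. A call with a gripper value outside its range is refused whole. The fingers move at their own pace and stop on an object; "squeeze" is the grip in N (left out, the last holds). Time passes only in rows, so rows that do not move let the fingers close. It gives the time, the measured TCP pose, the force, the opening and the grip force at its end, in the units of the state.
- r.state(): the state, without advancing time (a new reading comes with each control period).
- cams.camera(name): name is "side" or "top"; returns a dict with "image" (420x560x3 uint8, blue, green, red), "depth" (420x560 float32, mm along the optical axis (not along the pixel's ray), 0 where there is no reading), "fx", "fy", "cx", "cy" (pixels), "R" (3x3) and "t" (3): a world point X has camera coordinates R X + t. Camera axes: x right, y down, z forward; pixel columns grow to the right and rows downward; lengths in mm; the calibration is good to about 2 mm. A picture is of the moment at which its call begins.
- r.job_done(): hands the job in; it is judged then, once.
The state is a dict: "time_s": time; "joint_pos": joint angles; "qvel": joint speeds; "tau": joint torques, N m; "tool_pos": TCP position; "orientation": TCP orientation; "ft_force": force on the tool from outside, world axes, zero at the start; "torque": the same for the moment, N m; "gripper_width": opening from 0.0 (shut) to 1.0 (fully open); "gripper_force": force on a finger pad.
Only numpy, scipy, OpenCV 4.12 (cv2) and the standard library are available. Lean on these libraries where they do the work, as an engineer would, in place of code of your own. Each camera call takes 0.05 s, during which the arm holds its last target. There are 200 camera calls.

## Working session

There is one attempt and no reset: what is moved stays moved. The work goes in short steps, Python scripts to look and compute and a tool call to move; the robot and the scene stay as the last step left them, time stands still between calls to the robot, and variables do not carry over. Pictures are saved under pics/ and viewed, at most 10 in all, crops included, and the job is handed in when it is done.

Besides the shell and the picture viewer there is one more tool, called after "Request:" by a JSON object that holds its "method" and its "body", one argument or row to a line. carry_out: Moves the arm, as the interface text tells. Its arguments: {"type":"object","properties":{"motion":{"type":"array"},"squeeze":{"type":"number"}},"required":["motion"]}

```bash
ls; mkdir -p pics
python3 - <<'E'
from rig import r,cams
import cv2,numpy as np,pickle
print(r.state(), r.tip_reach)
D={}
for n in("side","top"):
    c=cams.camera(n);D[n]=c
    cv2.imwrite(f"pics/{n}0.png",c["image"]);print(n,c["fx"],c["cx"],c["cy"],c["R"],c["t"])
pickle.dump(D,open("d0.pkl","wb"))
E
```

```text
pics
{'time_s': 0.0, 'joint_pos': array([-1.37168617,  0.31174996,  0.01398231,  1.51305448, -0.00441611,
        1.31919316, -0.02716563]), 'qvel': array([ 0.00185366, -0.00163702, -0.00086247,  0.00098556, -0.00026581,
        0.00033368, -0.00016189]), 'tau': array([ 8.57970053e-05, -3.79915917e+01,  1.45975105e-01, -2.30589008e+01,
        1.22001648e-02,  1.35837647e-02, -2.67577960e-06]), 'tool_pos': array([130.98064817, 533.46152593, 244.20871063]), 'orientation': array([[-9.71172842e-01,  2.38375904e-01, -4.89253081e-04],
       [ 2.38376394e-01,  9.71170067e-01, -2.32311058e-03],
       [-7.86256385e-05, -2.37276829e-03, -9.99997182e-01]]), 'ft_force': array([-0.73711624, -0.63533209, -1.03942881]), 'torque': array([-0.02969115,  0.03841615,  0.01331013]), 'gripper_force': 0.0, 'gripper_width': 0.9979216517911773} 14.0
side 479.4959465258879 284.7336973777385 208.8732337473075 [[-0.94484728 -0.32746317 -0.00561125]
 [-0.19635586  0.58010224 -0.79052246]
 [ 0.26212209 -0.7458212  -0.61240734]] [484.54801632 190.4442897  942.25614519]
top 463.9108567532487 277.76688444270343 211.18419191423607 [[ 2.33226722e-02 -9.99724716e-01  2.55829396e-03]
 [-9.96341369e-01 -2.34540438e-02 -8.21814134e-02]
 [ 8.22187925e-02 -6.32243946e-04 -9.96614103e-01]] [  1.4499399  534.02344884 927.58199121]
```

View pics/side0.png

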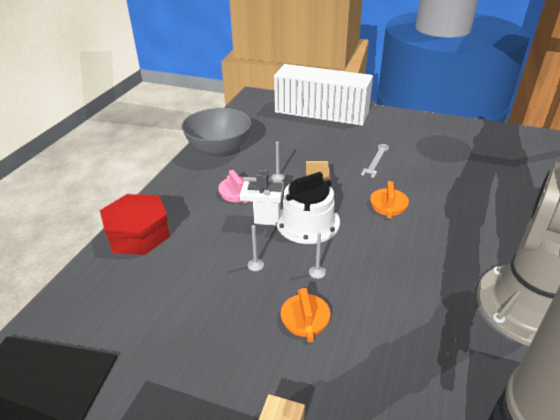

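View pics/top0.png

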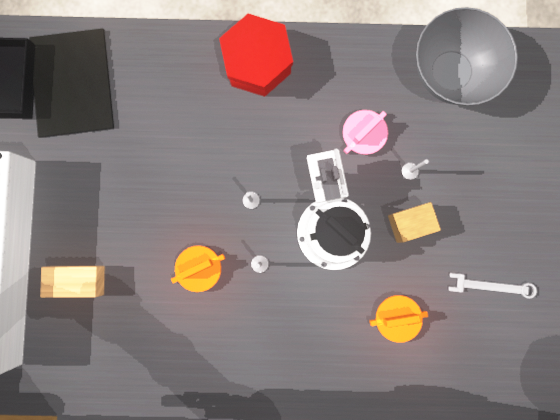

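Top view: the housing is at about (334,232), with the black lid on it at (340,231). The slide bed is at (328,177) with a dark slide. The valves are at (251,200), (260,264) and (410,171), and the carton is at (415,222). The lid-shaped things at (198,268) and (400,318) are orange and the one at (365,131) is pink, so all three are look-alikes. The target is the black lid seated in the white housing. I'll confirm that in a crop and measure it.

```bash
cat > h.py <<'E'
import numpy as np,cv2
def cloud(c):
    d=c["depth"];v,u=np.mgrid[:420,:560]
    P=np.stack([(u-c["cx"])/c["fx"]*d,(v-c["cy"])/c["fy"]*d,d],-1)
    W=(P-c["t"])@c["R"]; W[d<=0]=np.nan
    return W
def ray(c,uv,z):
    uv=np.atleast_2d(uv).astype(float)
    d=np.c_[(uv[:,0]-c["cx"])/c["fx"],(uv[:,1]-c["cy"])/c["fy"],np.ones(len(uv))]@c["R"]
    o=-c["R"].T@c["t"]
    return o+d*((z-o[2])/d[:,2])[:,None]
def proj(c,X):
    p=np.atleast_2d(X)@c["R"].T+c["t"];return np.c_[p[:,0]/p[:,2]*c["fx"]+c["cx"],p[:,1]/p[:,2]*c["fy"]+c["cy"]]
E
python3 - <<'E'
import pickle;from h import *
D=pickle.load(open("d0.pkl","rb"))
c=D["top"];W=cloud(c)
x0,y0,x1,y1=270,130,450,290
A=cv2.resize(c["image"][140:280,290:390],None,fx=4,fy=4,interpolation=cv2.INTER_CUBIC)
s=D["side"]["image"][155:255,215:345];B=cv2.resize(s,None,fx=3,fy=3,interpolation=cv2.INTER_CUBIC)
C=np.zeros((560,790,3),np.uint8);C[:560,:400]=A;C[:300,400:790]=B
cv2.imwrite("pics/crop1.png",C)
m=np.zeros((420,560),bool);m[140:285,285:385]=1
img=c["image"].astype(int);br=img.min(2)>150;dk=img.max(2)<70
z=W[...,2]
zz=z[m&~np.isnan(z)];h,e=np.histogram(zz,bins=np.arange(0,150,4));print([(int(a),int(b)) for a,b in zip(e,h) if b])
def rect(mask,name,zp):
    ys,xs=np.where(mask);
    P=ray(c,np.c_[xs,ys],zp)[:,:2].astype(np.float32)
    print(name,len(P),cv2.minAreaRect(P),P.mean(0))
rect(m&(z>126)&(np.arange(420)[:,None]>200),"bar",135)
rect(m&(z>126)&(np.arange(420)[:,None]<195),"slide plates",138)
rect(m&(z>90)&br&(np.arange(420)[:,None]<195),"bed",100)
# foot circle
ys,xs=np.where(m&br&(z>3)&(z<40));print("foot",len(xs))
P=ray(c,np.c_[xs,ys],90)
for n,(u,v) in dict(v0=(251,200),v1=(260,264),v2=(410,171)).items(): print(n,ray(c,(u,v),5)[0])
print("carton",ray(c,(415,222),50)[0], "pot",ray(c,(334,235),8)[0])
E
```

```text
[(0, 3636), (4, 66), (8, 439), (12, 429), (16, 530), (20, 135), (24, 27), (28, 11), (32, 10), (36, 10), (40, 13), (44, 9), (48, 15), (52, 9), (56, 7), (60, 6), (64, 45), (68, 111), (72, 11), (76, 41), (80, 51), (84, 92), (88, 554), (92, 407), (96, 345), (100, 1747), (104, 625), (108, 17), (112, 22), (116, 17), (120, 22), (124, 19), (128, 31), (132, 247), (136, 141), (140, 7)]
bar 298 ((492.2183837890625, -101.29292297363281), (65.90226745605469, 14.88992977142334), 49.045711517333984) [ 491.96716 -101.7461 ]
slide plates 142 ((594.76904296875, -77.19450378417969), (24.636045455932617, 31.276771545410156), 12.122879028320312) [594.6709  -77.08307]
bed 819 ((599.8088989257812, -76.70358276367188), (89.00330352783203, 61.971107482910156), 12.681234359741211) [605.80817  -74.828804]
foot 1521
v0 [557.34772368  70.35478799   5.        ]
v1 [425.02833217  48.05967796   5.        ]
v2 [ 626.43414307 -261.70476733    5.        ]
carton [ 516.41362123 -258.71221246   50.        ] pot [ 488.30592816 -103.51470193    8.        ]
```

View pics/crop1.png

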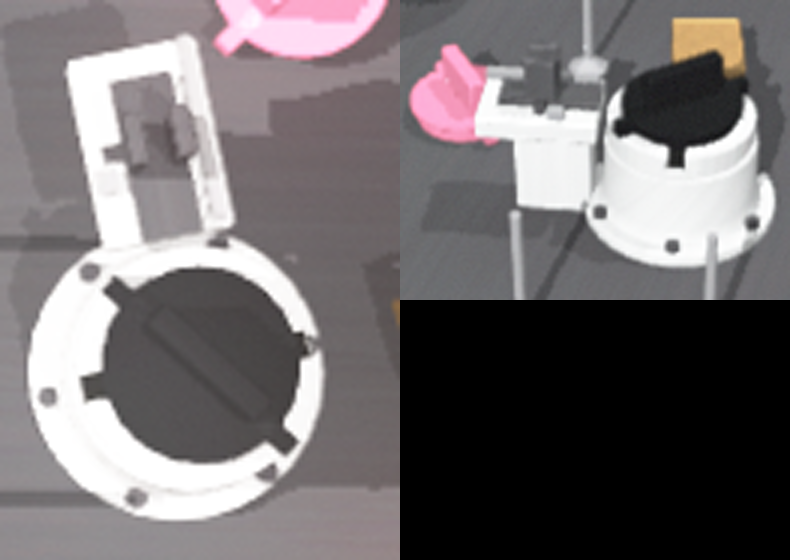

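The crop confirms the black lid in the white housing. Its ears are at crop (117,292) and (288,440), and the notches at (92,388) and (308,345). The slide plates are at about (135,130) and (180,130). The lid has to turn about +53° (counter-clockwise from above). Next I plan the approach.

```bash
cat > plan.py <<'E'
import sys,numpy as np
from scipy.spatial.transform import Rotation as R
from rig import r
# plan.py x y z yaw_of_tool_y(deg) n opening_cm
x,y,z,yaw,n,op=map(float,sys.argv[1:7]);n=int(n)
s=r.state();p=s["tool_pos"];M=s["orientation"]
a=np.radians(yaw);Y=np.array([np.cos(a),np.sin(a),0]);Z=np.array([0,0,-1.]);T=np.c_[np.cross(Y,Z),Y,Z]
w=R.from_matrix(M.T@T).as_rotvec()
print("joints",s["joint_pos"].round(2),"yaw",np.degrees(np.arctan2(M[1,1],M[0,1])).round(2),"w",w.round(3))
d=(np.array([x,y,z])-p)/n/10
for i in range(n):
    O=M@R.from_rotvec(w*i/n).as_matrix()
    print(str([*map(float,(O.T@d).round(2)),*map(float,(w/n).round(3)),op]).replace(" ",""),end=",\n" if i%10==9 else ",")
E
python3 plan.py 492 -101 200 -41 20 5
```

```text
joints [-1.37  0.31  0.01  1.51 -0.    1.32 -0.03] yaw 76.21 w [-1.000e-03  2.000e-03  2.046e+00]
[-2.51,-2.65,0.23,-0.0,0.0,0.102,5.0],[-2.77,-2.38,0.23,-0.0,0.0,0.102,5.0],[-3.0,-2.09,0.23,-0.0,0.0,0.102,5.0],[-3.19,-1.77,0.23,-0.0,0.0,0.102,5.0],[-3.36,-1.43,0.23,-0.0,0.0,0.102,5.0],[-3.49,-1.08,0.23,-0.0,0.0,0.102,5.0],[-3.58,-0.72,0.22,-0.0,0.0,0.102,5.0],[-3.63,-0.35,0.22,-0.0,0.0,0.102,5.0],[-3.65,0.02,0.22,-0.0,0.0,0.102,5.0],[-3.63,0.39,0.22,-0.0,0.0,0.102,5.0],
[-3.57,0.76,0.22,-0.0,0.0,0.102,5.0],[-3.47,1.12,0.22,-0.0,0.0,0.102,5.0],[-3.34,1.47,0.22,-0.0,0.0,0.102,5.0],[-3.17,1.8,0.22,-0.0,0.0,0.102,5.0],[-2.97,2.12,0.22,-0.0,0.0,0.102,5.0],[-2.74,2.41,0.22,-0.0,0.0,0.102,5.0],[-2.48,2.68,0.22,-0.0,0.0,0.102,5.0],[-2.19,2.92,0.22,-0.0,0.0,0.102,5.0],[-1.88,3.13,0.22,-0.0,0.0,0.102,5.0],[-1.56,3.3,0.22,-0.0,0.0,0.102,5.0],
```

Request:
{"method": "carry_out", "body": {
  "motion": [
    [-2.51,-2.65,0.23,0,0,0.102,5],
    [-2.77,-2.38,0.23,0,0,0.102,5],
    [-3.0,-2.09,0.23,0,0,0.102,5],
    [-3.19,-1.77,0.23,0,0,0.102,5],
    [-3.36,-1.43,0.23,0,0,0.102,5],
    [-3.49,-1.08,0.23,0,0,0.102,5],
    [-3.58,-0.72,0.22,0,0,0.102,5],
    [-3.63,-0.35,0.22,0,0,0.102,5],
    [-3.65,0.02,0.22,0,0,0.102,5],
    [-3.63,0.39,0.22,0,0,0.102,5]
  ]
}}

```text
time_s: 1.1
tool_pos: [312.4, 215.5, 222.3]
orientation: [[-0.301, 0.954, -0.0], [0.954, 0.301, -0.0], [0.0, -0.0, -1.0]]
ft_force: [0.3, 0.0, -0.8]
gripper_width: 0.585
gripper_force: 0.0
```

Request:
{"method": "carry_out", "body": {
  "motion": [
    [-3.57,0.76,0.22,0,0,0.102,5],
    [-3.47,1.12,0.22,0,0,0.102,5],
    [-3.34,1.47,0.22,0,0,0.102,5],
    [-3.17,1.8,0.22,0,0,0.102,5],
    [-2.97,2.12,0.22,0,0,0.102,5],
    [-2.74,2.41,0.22,0,0,0.102,5],
    [-2.48,2.68,0.22,0,0,0.102,5],
    [-2.19,2.92,0.22,0,0,0.102,5],
    [-1.88,3.13,0.22,0,0,0.102,5],
    [-1.56,3.3,0.22,0,0,0.102,5]
  ]
}}

```text
time_s: 2.1
tool_pos: [494.3, -100.3, 200.2]
orientation: [[0.655, 0.756, -0.001], [0.756, -0.655, 0.0], [-0.0, -0.001, -1.0]]
ft_force: [-0.2, 0.1, 0.6]
gripper_width: 0.584
gripper_force: 0.0
```

```bash
python3 plan.py 492 -101 122 -41 6 5
```

```text
joints [-0.48  0.31  0.81  1.73 -0.24  1.21 -0.32] yaw -40.88 w [-0.001  0.     0.002]
[-0.03,-0.02,1.3,-0.0,0.0,0.0,5.0],[-0.03,-0.02,1.3,-0.0,0.0,0.0,5.0],[-0.03,-0.02,1.3,-0.0,0.0,0.0,5.0],[-0.03,-0.02,1.3,-0.0,0.0,0.0,5.0],[-0.03,-0.02,1.3,-0.0,0.0,0.0,5.0],[-0.03,-0.02,1.3,-0.0,0.0,0.0,5.0],
```

Request:
{"method": "carry_out", "body": {
  "motion": [
    [-0.03,-0.02,1.3,0,0,0,5],
    [-0.03,-0.02,1.3,0,0,0,5],
    [-0.03,-0.02,1.3,0,0,0,5],
    [-0.03,-0.02,1.3,0,0,0,5],
    [-0.03,-0.02,1.3,0,0,0,5],
    [-0.03,-0.02,1.3,0,0,0,5],
    [0,0,0,0,0,0,5]
  ]
}}

```text
time_s: 2.8
tool_pos: [490.2, -98.9, 120.6]
orientation: [[0.651, 0.759, -0.004], [0.759, -0.651, 0.001], [-0.002, -0.004, -1.0]]
ft_force: [-0.3, 0.0, -0.8]
gripper_width: 0.586
gripper_force: 0.0
```

Request:
{"method": "carry_out", "body": {
  "motion": [
    [0,0,0,0,0,0,3],
    [0,0,0,0,0,0,2],
    [0,0,0,0,0,0,1],
    [0,0,0,0,0,0,1],
    [0,0,0,0,0,0,1],
    [0,0,0,0,0,0,1]
  ],
  "squeeze": 30
}}

```text
time_s: 3.4
tool_pos: [492.9, -100.3, 123.5]
orientation: [[0.652, 0.758, 0.002], [0.758, -0.652, -0.0], [0.001, 0.002, -1.0]]
ft_force: [0.3, -0.5, 3.8]
gripper_width: 0.157
gripper_force: 34.5
```

```bash
python3 plan.py 492.2 -101.3 121 12.5 14 1
```

```text
joints [-0.43  0.39  0.77  1.84 -0.32  1.03 -0.25] yaw -40.68 w [ 0.002 -0.    -0.928]
[-0.01,0.0,0.02,0.0,-0.0,-0.066,1.0],[-0.01,0.0,0.02,0.0,-0.0,-0.066,1.0],[-0.01,0.0,0.02,0.0,-0.0,-0.066,1.0],[-0.01,-0.0,0.02,0.0,-0.0,-0.066,1.0],[-0.01,-0.0,0.02,0.0,-0.0,-0.066,1.0],[-0.01,-0.0,0.02,0.0,-0.0,-0.066,1.0],[-0.01,-0.0,0.02,0.0,-0.0,-0.066,1.0],[-0.01,-0.0,0.02,0.0,-0.0,-0.066,1.0],[-0.01,-0.0,0.02,0.0,-0.0,-0.066,1.0],[-0.01,-0.0,0.02,0.0,-0.0,-0.066,1.0],
[-0.01,-0.0,0.02,0.0,-0.0,-0.066,1.0],[-0.01,-0.0,0.02,0.0,-0.0,-0.066,1.0],[-0.01,-0.01,0.02,0.0,-0.0,-0.066,1.0],[-0.01,-0.01,0.02,0.0,-0.0,-0.066,1.0],
```

Request:
{"method": "carry_out", "body": {
  "motion": [
    [0,0,0,0,0,-0.066,1],
    [0,0,0,0,0,-0.066,1],
    [0,0,0,0,0,-0.066,1],
    [0,0,0,0,0,-0.066,1],
    [0,0,0,0,0,-0.066,1],
    [0,0,0,0,0,-0.066,1],
    [0,0,0,0,0,-0.066,1],
    [0,0,0,0,0,-0.066,1],
    [0,0,0,0,0,-0.066,1],
    [0,0,0,0,0,-0.066,1]
  ]
}}

```text
time_s: 4.4
tool_pos: [492.4, -100.0, 123.5]
orientation: [[0.048, 0.999, 0.001], [0.999, -0.048, 0.0], [0.001, 0.001, -1.0]]
ft_force: [0.2, 0.4, 5.3]
gripper_width: 0.156
gripper_force: 34.7
```

Request:
{"method": "carry_out", "body": {
  "motion": [
    [0,0,0,0,0,-0.066,1],
    [0,0,0,0,0,-0.066,1],
    [0,0,0,0,0,-0.066,1],
    [0,0,0,0,0,-0.066,1],
    [0,0,0,0,0,0,1],
    [0,0,0.1,0,0,0,1],
    [0,0,0.1,0,0,0,1],
    [0,0,0.1,0,0,0,1]
  ]
}}

```text
time_s: 5.2
tool_pos: [491.0, -99.6, 119.5]
orientation: [[-0.212, 0.977, -0.002], [0.977, 0.212, 0.001], [0.001, -0.002, -1.0]]
ft_force: [-2.7, 1.1, 5.3]
gripper_width: 0.16
gripper_force: 34.7
```

Request:
{"method": "carry_out", "body": {
  "motion": [
    [0,0,0.1,0,0,0,1],
    [0,0,0.1,0,0,0,1],
    [0,0,0.1,0,0,0,1],
    [0,0,0,0,0,0,1]
  ],
  "squeeze": 50
}}

```text
time_s: 5.6
tool_pos: [491.1, -99.6, 117.3]
orientation: [[-0.212, 0.977, -0.002], [0.977, 0.212, 0.001], [0.001, -0.002, -1.0]]
ft_force: [-3.7, 0.9, 5.0]
gripper_width: 0.153
gripper_force: 53.5
```

Request:
{"method": "carry_out", "body": {
  "motion": [
    [0,0,0.1,0,0,0,1],
    [0,0,0.1,0,0,0,1],
    [0,0,0.1,0,0,0,1],
    [0,0,0.1,0,0,0,1],
    [0,0,0,0,0,0,1]
  ]
}}

```text
time_s: 6.1
tool_pos: [491.1, -99.7, 116.5]
orientation: [[-0.212, 0.977, -0.001], [0.977, 0.212, 0.003], [0.003, -0.001, -1.0]]
ft_force: [-10.7, 3.6, 25.7]
gripper_width: 0.156
gripper_force: 56.3
```

The total drop is 7 mm and the force has stopped it hard, so the lid should be home. I release, rise and check.

Request:
{"method": "carry_out", "body": {
  "motion": [
    [0,0,-0.4,0,0,0,1],
    [0,0,0,0,0,0,3],
    [0,0,0,0,0,0,4],
    [0,0,-1,0,0,0,5],
    [0,0,-3,0,0,0,5],
    [0,0,-4,0,0,0,5],
    [-2,-4,0,0,0,0,5],
    [-2,-4,0,0,0,0,5],
    [-2,-4,0,0,0,0,5]
  ]
}}

```text
time_s: 7.0
tool_pos: [386.7, -185.3, 197.5]
orientation: [[-0.213, 0.977, 0.002], [0.977, 0.213, -0.001], [-0.001, 0.001, -1.0]]
ft_force: [0.3, -0.3, 0.8]
gripper_width: 0.585
gripper_force: 0.0
```

```bash
cat > look.py <<'E'
import pickle,sys;from h import *
from rig import cams
D={n:cams.camera(n) for n in("side","top")};pickle.dump(D,open("d1.pkl","wb"))
c=D["top"];z=cloud(c)[...,2]
V,U=np.mgrid[:420,:560]
def rect(m,n,zp):
    ys,xs=np.where(m)
    if len(xs)<20:return print(n,len(xs))
    P=ray(c,np.c_[xs,ys],zp)[:,:2].astype(np.float32);print(n,len(P),cv2.minAreaRect(P),"z",np.median(z[m]))
box=(U>300)&(U<375)
dark=c["image"].max(2)<110
rect(box&(V>205)&(V<260)&(z>118)&(z<150)&dark,"bar",128)
rect(box&(V>140)&(V<195)&(z>126)&(z<150),"plates",138)
A=cv2.resize(c["image"][140:280,290:390],None,fx=4,fy=4,interpolation=cv2.INTER_CUBIC)
B=cv2.resize(D["side"]["image"][155:255,215:345],None,fx=3,fy=3,interpolation=cv2.INTER_CUBIC)
C=np.zeros((560,790,3),np.uint8);C[:560,:400]=A;C[:300,400:790]=B
cv2.imwrite(sys.argv[1],C)
E
python3 look.py pics/crop2.png
```

```text
bar 282 ((493.1037902832031, -100.55912780761719), (13.9119291305542, 66.65643310546875), 12.261083602905273) z 127.42776961835256
plates 143 ((594.7046508789062, -77.20155334472656), (24.630285263061523, 31.337095260620117), 11.76157283782959) z 137.61407899728047
```

View pics/crop2.png

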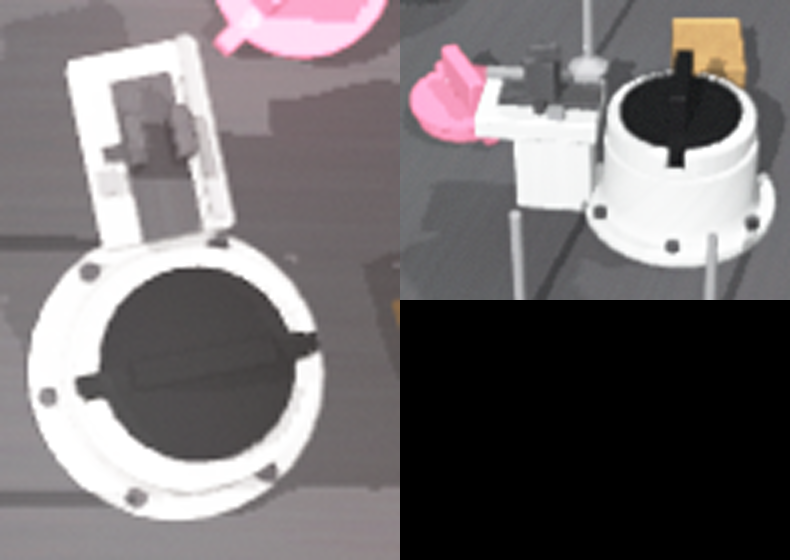

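The ears now sit in the notches, at crop (90,388) and (302,345), and the bar top reads 127.4 against 128 for home. So the lid is home. The slide comes next. I aim 3.5 mm towards −y of the plates' middle, so that the fixed plate meets its finger without side load.

```bash
python3 plan.py 595.5 -80.6 190 -77.5 15 5.5
```

```text
joints [-0.21  0.1   0.68  1.92 -0.07  1.15  0.7 ] yaw 11.64 w [-1.000e-03  1.000e-03  1.556e+00]
[0.42,1.54,0.05,-0.0,0.0,0.104,5.5],[0.58,1.49,0.05,-0.0,0.0,0.104,5.5],[0.73,1.42,0.05,-0.0,0.0,0.104,5.5],[0.87,1.33,0.05,-0.0,0.0,0.104,5.5],[1.0,1.24,0.05,-0.0,0.0,0.104,5.5],[1.13,1.13,0.05,-0.0,0.0,0.104,5.5],[1.24,1.0,0.05,-0.0,0.0,0.104,5.5],[1.34,0.87,0.05,-0.0,0.0,0.104,5.5],[1.42,0.73,0.05,-0.0,0.0,0.104,5.5],[1.49,0.58,0.05,-0.0,0.0,0.104,5.5],
[1.54,0.42,0.05,-0.0,0.0,0.104,5.5],[1.57,0.26,0.05,-0.0,0.0,0.104,5.5],[1.59,0.09,0.05,-0.0,0.0,0.104,5.5],[1.59,-0.07,0.05,-0.0,0.0,0.104,5.5],[1.58,-0.24,0.05,-0.0,0.0,0.104,5.5],
```

Request:
{"method": "carry_out", "body": {
  "motion": [
    [0.42,1.54,0.05,0,0,0.104,5.5],
    [0.58,1.49,0.05,0,0,0.104,5.5],
    [0.73,1.42,0.05,0,0,0.104,5.5],
    [0.87,1.33,0.05,0,0,0.104,5.5],
    [1.0,1.24,0.05,0,0,0.104,5.5],
    [1.13,1.13,0.05,0,0,0.104,5.5],
    [1.24,1.0,0.05,0,0,0.104,5.5],
    [1.34,0.87,0.05,0,0,0.104,5.5],
    [1.42,0.73,0.05,0,0,0.104,5.5],
    [1.49,0.58,0.05,0,0,0.104,5.5]
  ]
}}

```text
time_s: 8.1
tool_pos: [530.1, -109.5, 191.9]
orientation: [[0.738, 0.675, 0.0], [0.675, -0.738, -0.0], [0.0, 0.0, -1.0]]
ft_force: [-0.3, 0.0, 0.1]
gripper_width: 0.646
gripper_force: 0.0
```

Request:
{"method": "carry_out", "body": {
  "motion": [
    [1.54,0.42,0.05,0,0,0.104,5.5],
    [1.57,0.26,0.05,0,0,0.104,5.5],
    [1.59,0.09,0.05,0,0,0.104,5.5],
    [1.59,-0.07,0.05,0,0,0.104,5.5],
    [1.58,-0.24,0.05,0,0,0.104,5.5],
    [0,0,0,0,0,0,5.5]
  ]
}}

```text
time_s: 8.7
tool_pos: [601.7, -70.9, 188.6]
orientation: [[0.974, 0.227, 0.0], [0.227, -0.974, -0.0], [0.0, 0.0, -1.0]]
ft_force: [0.4, 0.6, -0.9]
gripper_width: 0.644
gripper_force: 0.0
```

```bash
python3 plan.py 595.5 -80.6 127 -77.5 6 5.5
```

```text
joints [-0.44  0.56  0.82  1.46 -0.41  1.3  -0.93] yaw -76.85 w [ 0.    -0.     0.011]
[-0.14,0.13,1.03,0.0,-0.0,0.002,5.5],[-0.14,0.13,1.03,0.0,-0.0,0.002,5.5],[-0.14,0.13,1.03,0.0,-0.0,0.002,5.5],[-0.14,0.14,1.03,0.0,-0.0,0.002,5.5],[-0.14,0.14,1.03,0.0,-0.0,0.002,5.5],[-0.14,0.14,1.03,0.0,-0.0,0.002,5.5],
```

Request:
{"method": "carry_out", "body": {
  "motion": [
    [-0.42,0.4,1,0,0,0.011,5.5],
    [-0.42,0.4,1,0,0,0,5.5],
    [0,0,0,0,0,0,5.5],
    [0,0,0,0,0,0,5.5]
  ]
}}

```text
time_s: 9.1
tool_pos: [592.2, -84.0, 168.8]
orientation: [[0.978, 0.211, -0.001], [0.211, -0.978, 0.001], [-0.001, -0.001, -1.0]]
ft_force: [0.5, -0.6, 0.7]
gripper_width: 0.64
gripper_force: 0.0
```

```bash
python3 plan.py 595.5 -80.6 127 -77.5 4 5.5; python3 look.py pics/crop3.png
```

```text
joints [-0.43  0.56  0.82  1.51 -0.42  1.25 -0.91] yaw -77.84 w [-0.001  0.001 -0.006]
[0.1,-0.07,1.05,-0.0,0.0,-0.001,5.5],[0.1,-0.07,1.05,-0.0,0.0,-0.001,5.5],[0.1,-0.07,1.05,-0.0,0.0,-0.001,5.5],[0.1,-0.07,1.05,-0.0,0.0,-0.001,5.5],bar 0
plates 0
```

View pics/crop3.png

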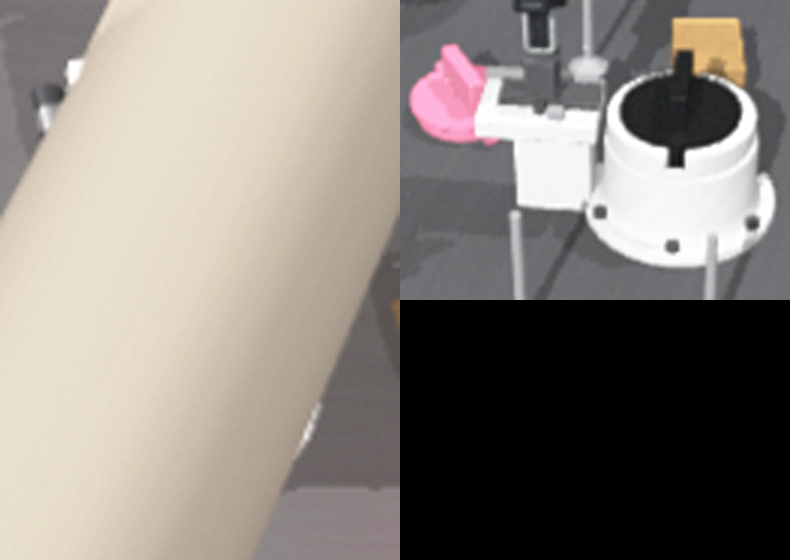

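The side crop shows the near finger right above the slide plates, at crop (541,30) over (541,85). I continue down.

Request:
{"method": "carry_out", "body": {
  "motion": [
    [0.1,-0.07,1.05,0,0,0,5.5],
    [0.1,-0.07,1.05,0,0,0,5.5],
    [0.1,-0.07,1.05,0,0,0,5.5],
    [0.1,-0.07,1.05,0,0,0,5.5],
    [0,0,0,0,0,0,5.5],
    [0,0,0,0,0,0,5.5]
  ]
}}

```text
time_s: 9.8
tool_pos: [596.4, -79.6, 126.7]
orientation: [[0.977, 0.212, -0.001], [0.212, -0.977, -0.0], [-0.001, -0.0, -1.0]]
ft_force: [-0.3, 1.4, 0.1]
gripper_width: 0.644
gripper_force: 0.0
```

Request:
{"method": "carry_out", "body": {
  "motion": [
    [0,0.1,0,0,0,0,4],
    [0,0,0,0,0,0,3],
    [0,0,0,0,0,0,2],
    [0,0,0,0,0,0,1.8],
    [0,0,0,0,0,0,1.8],
    [0,0,0,0,0,0,1.8]
  ],
  "squeeze": 35
}}

```text
time_s: 10.4
tool_pos: [597.8, -82.7, 128.4]
orientation: [[0.977, 0.211, 0.003], [0.211, -0.977, -0.003], [0.003, 0.003, -1.0]]
ft_force: [1.9, -4.6, 3.2]
gripper_width: 0.243
gripper_force: 34.9
```

Request:
{"method": "carry_out", "body": {
  "motion": [
    [-0.3,0,0,0,0,0,1.8],
    [-0.3,0,0,0,0,0,1.8],
    [-0.3,0,0,0,0,0,1.8],
    [-0.3,0,0,0,0,0,1.8],
    [-0.3,0,0,0,0,0,1.8]
  ]
}}

```text
time_s: 10.9
tool_pos: [583.8, -85.8, 128.4]
orientation: [[0.977, 0.211, 0.005], [0.211, -0.977, -0.003], [0.004, 0.004, -1.0]]
ft_force: [3.9, -6.4, 2.8]
gripper_width: 0.237
gripper_force: 35.2
```

Force is low and it is moving freely.

Request:
{"method": "carry_out", "body": {
  "motion": [
    [-0.3,0,0,0,0,0,1.8],
    [-0.3,0,0,0,0,0,1.8],
    [-0.3,0,0,0,0,0,1.8],
    [-0.3,0,0,0,0,0,1.8],
    [-0.2,0,0,0,0,0,1.8],
    [-0.1,0,0,0,0,0,1.8],
    [-0.1,0,0,0,0,0,1.8],
    [0,0,0,0,0,0,1.8]
  ]
}}

```text
time_s: 11.7
tool_pos: [570.5, -88.8, 128.5]
orientation: [[0.977, 0.212, 0.01], [0.212, -0.977, -0.004], [0.009, 0.006, -1.0]]
ft_force: [8.7, -5.2, -1.3]
gripper_width: 0.242
gripper_force: 35.4
```

Request:
{"method": "carry_out", "body": {
  "motion": [
    [-0.1,0,0,0,0,0,1.8],
    [-0.1,0,0,0,0,0,1.8],
    [-0.1,0,0,0,0,0,1.8],
    [0,0,0,0,0,0,1.8]
  ]
}}

```text
time_s: 12.1
tool_pos: [570.4, -88.9, 128.6]
orientation: [[0.977, 0.213, 0.015], [0.213, -0.977, -0.004], [0.014, 0.008, -1.0]]
ft_force: [14.0, -5.3, -6.3]
gripper_width: 0.242
gripper_force: 35.8
```

It has reached the end stop. I ease off, open and rise.

Request:
{"method": "carry_out", "body": {
  "motion": [
    [0.3,0,0,0,0,0,1.8],
    [0,0,0,0,0,0,3],
    [0,0,0,0,0,0,4],
    [0,0,0,0,0,0,5.5],
    [0,0,0,0,0,0,5.5],
    [0,0,-2,0,0,0,5.5],
    [0,0,-3,0,0,0,5.5],
    [0,0,-4,0,0,0,5.5]
  ]
}}

```text
time_s: 12.9
tool_pos: [564.4, -86.6, 216.1]
orientation: [[0.977, 0.212, -0.006], [0.212, -0.977, 0.001], [-0.005, -0.002, -1.0]]
ft_force: [0.6, 0.8, 0.8]
gripper_width: 0.645
gripper_force: 0.0
```

Request:
{"method": "carry_out", "body": {
  "motion": [
    [-3,2,0,0,0,0,5.5],
    [-4,3,0,0,0,0,5.5],
    [-4,3,0,0,0,0,5.5],
    [-4,3,0,0,0,0,5.5],
    [-3,2,0,0,0,0,5.5],
    [0,2,0,0,0,0,5.5]
  ]
}}

```text
time_s: 13.5
tool_pos: [416.6, -274.8, 217.4]
orientation: [[0.979, 0.204, -0.002], [0.204, -0.979, 0.003], [-0.001, -0.003, -1.0]]
ft_force: [0.7, -0.6, -0.1]
gripper_width: 0.641
gripper_force: 0.0
```

```bash
python3 look.py pics/crop4.png
```

```text
bar 282 ((493.1417236328125, -100.73353576660156), (13.9119291305542, 66.2994613647461), 12.261083602905273) z 127.55814360900436
plates 132 ((567.8489379882812, -83.36744689941406), (24.425935745239258, 31.195602416992188), 10.279516220092773) z 137.92082055633693
```

View pics/crop4.png

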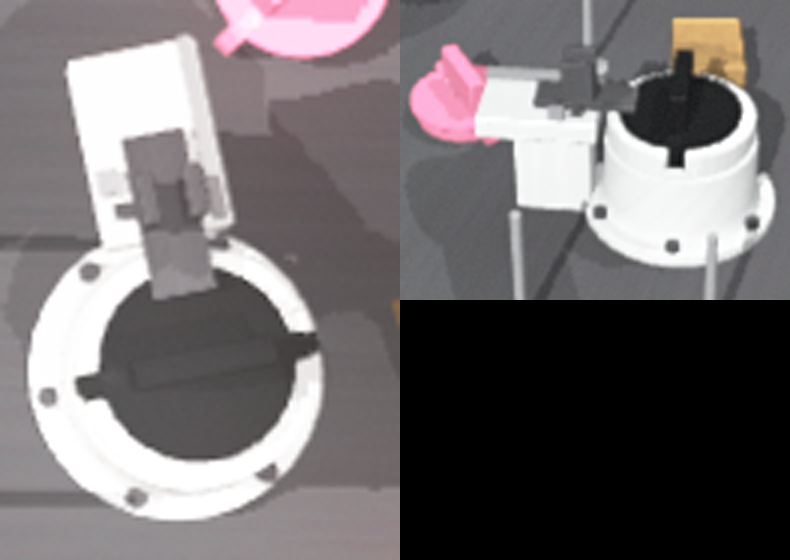

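The tongue lies over the lid, with its tip at crop (185,293). The width over the plates is back at 31.2 mm, the same as when free, so the tab has sprung out. One check of the tip distance and the bystanders is left.

Run:
```python
import pickle;from h import *
c=pickle.load(open("d1.pkl","rb"))["top"];a=pickle.load(open("d0.pkl","rb"))["top"]
P=ray(c,(290+186/4,140+293/4),103.5)[0];print("tip dist",np.linalg.norm(P[:2]-[493,-100.7]))
for n,(u,v) in dict(v0=(251,200),v1=(260,264),v2=(410,171),carton=(415,222)).items():
    s=np.s_[v-14:v+15,u-14:u+15];print(n,cv2.phaseCorrelate(a["image"][s].mean(2),c["image"][s].mean(2)))
```

```text
tip dist 33.17508338371547
v0 ((-0.009200821190917807, 0.1015240573057774), 0.96089891240735)
v1 ((0.05053444396516049, 0.019446639435070523), 0.9907228728092828)
v2 ((-0.021968721694314297, 0.03358310050256463), 0.9535365140740828)
carton ((0.13415719255313974, -0.015624085231545237), 0.6710997451779893)
```

The tip is about 33 mm from the axis against 34 expected, and nothing else has moved.

```bash
python3 -c "
from rig import r
print(r.job_done())"
```

```text
the job is handed in; nothing more can be done
None
```

The lid is home in its notches, the slide is fully over it with the tab sprung back out, and the valves and carton have not moved; I handed the job in after about 14 s on the robot's clock.

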